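Release and open the wide board fixture

ROBOT

A 7-joint arm with a two-finger parallel gripper is mounted at the origin on a cart in front of the work surface, level with it; the furniture and walls round the work are solid. World frame = base frame: x ahead of the robot, y to its left, z up, the work surface at z = 0. Lengths are in mm, angles in rad, forces in N, time in s.
With the tool pointing down it reaches from about 425 to 875 mm from the base axis. Payload 4.7 kg.
Tool frame: the origin (TCP) lies between the finger pads; the fingertips stand nose_length ahead of it and the grasp point (between the pads) lies 3 mm ahead of it (nose_length is the distance from the TCP to the fingertips, in mm); z points along the fingers, y is the line along which they close (so a half turn about z gives the same grasp; the last joint's range is limited). The gripper opens to 85 mm and grips with 20 to 120 N. Pads are 22 mm wide; open, the fingers measure 114 mm over their backs; the gripper's body (76 mm by 85 mm) begins 54 mm behind the grasp point. The pads swing forward as they close: fully open they stand 13 mm farther back than shut.
Start: joints at [1.308, 0.321, -0.07, 1.45, 0.023, 1.371, -0.057], TCP at [177.611, -625.281, 253.349] pointing down, gripper open.
Joint ranges: [-2.86, 2.86], [-0.3, 2.09], [-1.38, 1.24], [0.06, 2.45], [-1.56, 4.7], [0.09, 2.05], [-2.69, 2.69]. Speed limits (rad/s): [2.57, 2.57, 3.14, 3.14, 3.14, 3.14, 3.14].

INTERFACE

Orientations are given as a rotation vector (axis times angle).
In Python, from rig import * gives the robot as it stands.
- The arm moves only by the shell command python3 -m jog 'ROWS' [FORCE]. ROWS is a JSON object of lists of equal length, an entry for each row: "claw": the closure, from -1 (fully open) to 1 (shut); "delta_pos": the shift along the world's x, y, z in mm, a list of three; "rot": the turn, a rotation vector about the world's x, y, z in rad, a list of three. A call has 1 to 12 rows; each row shifts and turns the commanded pose from where the row before left it; what a row does not reach is not made up. A row lasts 1/10 s, in which the tool goes at most 50 mm and 8.59 degrees, less where a joint would pass 70% of its speed; a pose out of reach is approached as far as the arm can. A call with a gripper value outside its range is refused whole. The fingers move at their own pace and stop on an object; FORCE is the grip in N (left out, the last holds). Time passes only in rows, so rows that do not move let the fingers close. It gives the time, the measured TCP pose, the force, the opening and the grip force at its end, in the units of the state.
- sense(): the state, without advancing time (a new reading comes with each control period).
- snapshot(name): name is "scene" or "top" or "wrist"; returns a dict with "frame" (480x640x3 uint8, red, green, blue), "fx", "fy", "cx", "cy" (pixels), "origin" and "orientation" of the camera in the world. Camera axes: x right, y up, looking along -z (the intrinsics and any distortion apply to the point x, -y, -z); pixel columns grow to the right and rows downward; lengths in mm; the calibration is good to about 2 mm. A picture is of the moment at which its call begins. There is no depth.
- sign_off(): hands the job in; it is judged then, once.
Trained networks look in a picture, given as the dict that the camera call returned (one of the last four; its "shot" number tells which), for a name from the list of things; names that differ only in an ending like _2 or _b are one class to them, and where a whole thing is asked for, a point or a joint stands for the part that bears it (a point fixed in the world has none). Each returns a list of dicts, best first, with "score" (0 to 1); they miss things now and then, are a little off and sometimes report something else, mostly with a low value. They report only what shows in the picture. A call takes as long as a camera call. They do not tell look-alikes from the thing itself.
- masks_of(picture, query): "mask" (480x640 bool, what is visible of it).
- mark_of(picture, query): "point" ([x, y, z] in mm, in world coordinates, good to about 4 mm: a listed point, or the origin of a listed thing).
The state is a dict: "t": time; "joint_positions": joint angles; "qvel": joint speeds; "tau": joint torques, N m; "position": TCP position; "tcp_rot": TCP orientation; "wrist_force": force on the tool from outside, world axes, zero at the start; "moment": the same for the moment, N m; "width": finger opening in mm; "gripper_force": force on a finger pad.
Only numpy, scipy, OpenCV 4.12 (cv2) and the standard library are available. Lean on these libraries where they do the work, as an engineer would, in place of code of your own. Each camera call takes 0.05 s, during which the arm holds its last target. There are 200 camera calls.

TASK

Open the wider of the two board-test fixtures on the bench so that its board can be taken out: press its release tab down with a fingertip so that the lid springs ajar, then push the lid from its front edge up and right over until it leans back on its stop and stays there. Only press and push: do not pick up anything, leave the board in its nest, leave the narrower fixture shut, and do not disturb the other things on the bench.

Things in the scene. Friction and masses are not known exactly. Their poses are not given: they have to be found in the camera images.
- wide: the wide fixture, to be opened. Bolted down. Origin: underside centre; x points from the tab (front) to the hinge (back), z up. Base plate, grey open tub 120 deep, 42 high; flat window lid hinged along the tub's back top edge (x = +55, z = 42), overhanging the front (lid edge x = -68). Black tab before the lid's middle hooks it shut. Lid 140 wide (y -70 to +70), 6 thick. Overall 195 x 150 x 55 mm.
- wide_lid (a joint): angle of the wide lid, rad: 0 shut, about 0.01 while latched, about 0.42 released and resting on its spring plunger, 1.9 on the back stop. From 0.45 to 1.57 it has no spring and falls back onto the plunger when let go; beyond about 1.65 it falls open by itself and stays. Lid about 0.12 kg; pushing it up takes about 1 N at the front edge.
- wide_lid_hinge (a point): on the hinge axis of the wide lid, at mid-width, in the plane of the lid's underside, 42 mm above the bench; axes as the lid's: x away from the front edge, y along the hinge, z out of the lid's upper face.
- wide_lid_edge (a point): point on the lower front edge of the wide lid, 123 mm from the hinge axis and 45 mm towards +y from the lid's middle (clear of the hook, 14 wide, at the middle); it moves with the lid in a circle about the hinge axis. Axes as the lid's.
- wide_tab (a joint): angle of the wide fixture's release tab, rad: 0 at rest, 0.22 fully down; the hook lets go of the lid at about 0.15 (prying at the lid does not free it). Springs back when let go. Pressing the pad takes about 2 N at first, 4 N fully down.
- wide_tab_pad (a point): middle of the top of the tab's pad, a level black plate 32 deep (x), 36 wide (y), 28 mm above the bench, 106 mm before the fixture's origin. Press straight down, about 9 mm here; the base plate is 20 mm below this face. An upright arm 14 wide, 27 mm behind this point and 27 mm higher, carries the hook; it tips forward 7 mm as the pad goes down.
- narrow: the narrow fixture, to be left shut: built like the wide one, same depth, height, origin and axes, but its lid is 85 mm wide and its tab pad 28 wide. Overall 195 x 95 x 55 mm. Bolted down.
- narrow_lid (a joint): angle of the narrow fixture's lid, rad: 0 shut, about 0.01 while latched; it must stay shut.
- board: blue circuit board 50 x 70 x 12 mm lying loose in the nest of the wide fixture, under the lid, its underside 16 mm above the bench. Origin: underside centre.
- spool: reel of solder, 56 mm across, 42 high, standing on the bench between the fixtures. Origin: underside centre.
- pot: round pot with a lid, 63 mm across, 34 high, standing between the fixtures nearer the robot. Origin: underside centre.
- cutters: side cutters 53 x 131 x 13 mm lying at the right front of the bench. Origin: underside centre.
- mug: mug 78 x 110 x 97 mm (handle included) at the left back. Origin: underside centre.
- bottle: dropper bottle 33 mm across, 102 high, at the right. Origin: underside centre.
- cell: cylindrical battery cell 14 x 50 x 14 mm lying at the left front. Origin: underside centre.
There are look-alikes about, which are no part of the job. Leave any purple look-alike of the narrow alone.

How it is judged (in metres and radians):
On the way, in this order (a step that is already met when the one before it is completed fails the run):
1. the wide fixture's release tab is pressed down far enough to free the lid (value of joint wide_tab above 0.12 rad and value of joint wide_lid below 0.8 rad), for 0.05 s.
2. the lid is pushed over to its back stop (value of joint wide_lid above 1.8 rad), for 0.2 s.
At the end, for the whole second after the job is handed in: The wide lid rests on its back stop (over 1.8 rad) at rest, its tab has sprung back (under 0.06 rad), the narrow lid is shut (under 0.06 rad), and the board lies within 10 mm and every bystander within 20 mm of where it started (value of joint wide_lid above 1.8 rad and velocity of joint wide_lid between -0.1 and 0.1 rad/s and value of joint each of wide_tab, narrow_lid below 0.06 rad and distance of board from where it was at the start of the episode below 0.01 m and distance of each of spool, pot, cutters, mug, bottle, cell from where it was at the start of the episode below 0.02 m); the robot touches nothing.
It fails at once if the narrow fixture is opened (value of joint narrow_lid above 0.1 rad).
It fails at once if the board is shifted or lifted in its nest (over 10 mm) (distance of board from where it was at the start of the episode above 0.01 m).
It fails at once if another thing on the bench (solder reel, pot, side cutters, mug, bottle or cell) is knocked, pushed or lifted (over 20 mm) (distance of any of spool, pot, cutters, mug, bottle, cell from where it was at the start of the episode above 0.02 m).
It also fails if it takes over 48 s, if anything falls off the work surface, if the arm or the gripper's body presses on something with over 40 N, if the wrist force passes 120 N, or if a joint passes its speed limit or range.

## Working session

There is one attempt and no reset: what is moved stays moved. The work goes in short steps, Python scripts to look and compute and a shell command to move; the robot and the scene stay as the last step left them, time stands still between calls to the robot, and variables do not carry over. Pictures are saved under pics/ and viewed, at most 10 in all, crops included, and the job is handed in when it is done.

```bash
mkdir -p pics
cat > h.py <<'E'
from rig import *
import cv2, numpy as np
def save(p,n): cv2.imwrite('pics/'+n,p['frame'][:,:,::-1])
E
python3 - <<'E'
from h import *
s=sense();print({k:np.round(v,3).tolist() for k,v in s.items()})
for c in ['scene','top']:
    p=snapshot(c);save(p,c+'1.png')
    print(c,np.round(p['origin']),p['fx'])
    for q in ['wide','narrow','wide_tab_pad','wide_lid_hinge','wide_lid_edge','spool','pot','cutters','mug','bottle','cell']:
        print(q,[(np.round(d['point']).tolist(),round(d['score'],2)) for d in mark_of(p,q)[:3]])
E
```

```text
{'t': 0.0, 'joint_positions': [1.308, 0.322, -0.07, 1.452, 0.023, 1.371, -0.057], 'qvel': [-0.002, -0.002, 0.001, -0.0, 0.0, 0.003, 0.0], 'tau': [-0.0, -49.358, -0.382, -31.433, 0.013, 0.012, -0.0], 'position': [177.459, -624.769, 252.193], 'tcp_rot': [-3.11, -0.433, 0.001], 'wrist_force': [0.395, -0.636, 0.763], 'moment': [-0.01, -0.019, -0.007], 'gripper_force': 0.0, 'width': 85.401}
scene [-274.  785.  736.] 502.7634062117969
wide [([548.0, 177.0, -2.0], 0.62)]
narrow [([604.0, -600.0, -4.0], 0.84), ([565.0, -173.0, -0.0], 0.68)]
wide_tab_pad [([447.0, 174.0, 29.0], 0.66)]
wide_lid_hinge [([605.0, 185.0, 46.0], 0.64)]
wide_lid_edge [([484.0, 218.0, 40.0], 0.75)]
spool [([546.0, 9.0, -2.0], 0.78), ([546.0, 178.0, 1.0], 0.19)]
pot [([446.0, -7.0, -2.0], 0.6)]
cutters [([426.0, -417.0, -8.0], 0.51)]
mug [([732.0, 353.0, -0.0], 0.75)]
bottle [([591.0, -403.0, -2.0], 0.6)]
cell [([419.0, 374.0, 2.0], 0.56), ([445.0, 172.0, 29.0], 0.19)]
top [ 260. -114. 1507.] 543.995306466266
wide [([552.0, 179.0, 1.0], 0.68)]
narrow [([608.0, -600.0, 1.0], 0.88), ([560.0, -169.0, -3.0], 0.83)]
wide_tab_pad [([610.0, 184.0, 40.0], 0.58), ([448.0, 169.0, 27.0], 0.53)]
wide_lid_hinge [([611.0, 185.0, 41.0], 0.87)]
wide_lid_edge [([482.0, 215.0, 46.0], 0.9), ([550.0, 3.0, 2.0], 0.5)]
spool [([549.0, 2.0, 1.0], 0.63)]
pot [([444.0, -9.0, 3.0], 0.67)]
cutters [([420.0, -418.0, 2.0], 0.71)]
mug [([730.0, 349.0, 3.0], 0.86)]
bottle [([593.0, -410.0, 2.0], 0.54)]
cell [([423.0, 379.0, -2.0], 0.61)]
```

View pics/top1.png

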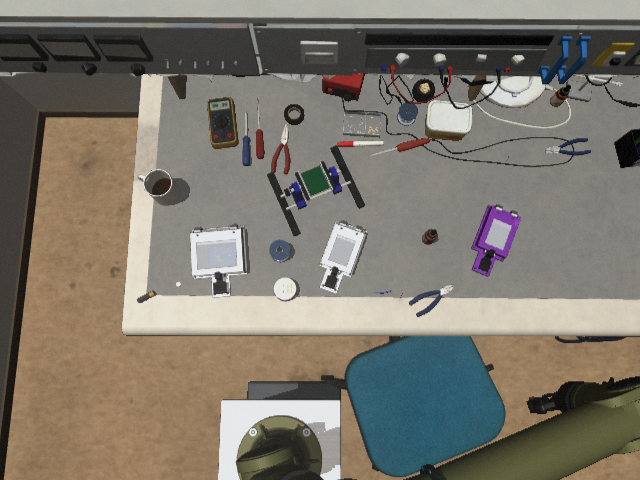

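View pics/scene1.png

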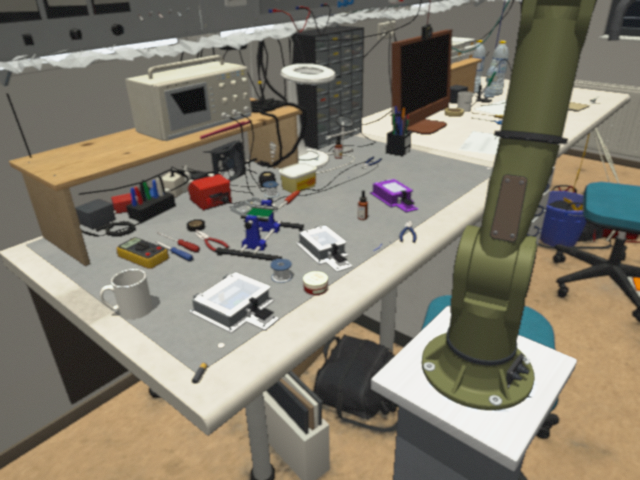

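Candidates in the top view: the wide white fixture at (218,250), the narrow white one at (343,255), and the purple look-alike at (497,240). The wide one is (218,250), the only lid nearly as wide as it is deep. It is at about (550,178) in world coordinates, with its tab towards the robot. I'll move above it with the fingers closed and check it close up.

```bash
python3 -c "
import rig;print([n for n in dir(rig) if not n.startswith('__')], getattr(rig,'nose_length',None))"
python3 -m jog '{"claw":[1,1,1,1,1,1,1,1],"delta_pos":[[38,28,0],[38,28,0],[38,28,0],[38,28,0],[38,28,0],[38,28,0],[38,28,0],[38,28,0]],"rot":[[0,0,0],[0,0,0],[0,0,0],[0,0,0],[0,0,0],[0,0,0],[0,0,0],[0,0,0]]}'
```

```text
['MotionError', 'mark_of', 'masks_of', 'nose_length', 'sense', 'sign_off', 'snapshot'] 22.0
t: 2.0
position: [482.9, -400.1, 253.7]
tcp_rot: [3.111, 0.433, 0.0]
wrist_force: [0.5, 0.0, -0.2]
width: -0.1
gripper_force: 0.0
```

```bash
python3 -m jog '{"claw":[1,1,1,1,1,1,1,1,1,1,1,1],"delta_pos":[[-3,45,2],[-3,45,2],[-3,45,2],[-3,45,2],[-3,45,2],[-3,45,2],[-3,45,2],[-3,45,2],[-3,45,2],[-3,45,2],[-3,45,2],[-3,45,2]],"rot":[[0,0,-0.016],[0,0,-0.016],[0,0,-0.016],[0,0,-0.016],[0,0,-0.016],[0,0,-0.016],[0,0,-0.016],[0,0,-0.016],[0,0,-0.016],[0,0,-0.016],[0,0,-0.016],[0,0,-0.016]]}'
python3 - <<'E'
from h import *
print(np.round(sense()['joint_positions'],2))
p=snapshot('wrist');save(p,'w1.png')
for q in ['wide','wide_tab_pad','wide_lid_hinge','wide_lid_edge']:
    print(q,[(np.round(d['point']).tolist(),round(d['score'],2)) for d in mark_of(p,q)[:3]])
E
```

```text
t: 3.2
position: [445.2, 140.5, 277.8]
tcp_rot: [3.138, 0.132, 0.002]
wrist_force: [1.1, -0.7, 0.7]
width: -0.3
gripper_force: 0.0
[ 0.45 -0.08 -0.77  1.82 -0.05  1.37 -1.79]
wide [([553.0, 184.0, -2.0], 0.81)]
wide_tab_pad [([444.0, 168.0, 25.0], 0.61)]
wide_lid_hinge [([609.0, 188.0, 41.0], 0.76)]
wide_lid_edge [([479.0, 222.0, 46.0], 0.59)]
```

View pics/w1.png

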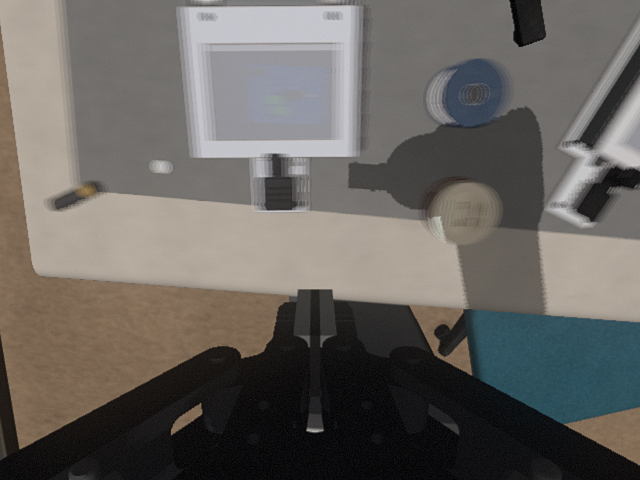

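The close crop shows the wide fixture: window lid spanning (180–365, 5–157), blue board under it, black tab pad at (278,190). Cell at (75,195), reel at (475,95) and pot at (463,210) are all clear. Going down over the pad.

```bash
python3 -m jog '{"claw":[1,1,1,1,1,1,1,1],"delta_pos":[[0,6,-40],[0,6,-40],[0,6,-40],[0,6,-40],[0,6,-25],[0,0,-15],[0,0,0],[0,0,0]],"rot":[[0,0,0.014],[0,0,0],[0,0,0],[0,0,0],[0,0,0],[0,0,0],[0,0,0],[0,0,0]]}'
python3 - <<'E'
from h import *
p=snapshot('wrist');save(p,'w2.png')
for q in ['wide_tab_pad','wide_lid_hinge','wide_lid_edge']:
    print(q,[(np.round(d['point']).tolist(),round(d['score'],2)) for d in mark_of(p,q)[:3]])
E
```

```text
t: 4.25
position: [446.5, 168.0, 78.1]
tcp_rot: [3.138, 0.153, 0.001]
wrist_force: [-0.1, -0.7, 0.7]
width: 0.1
gripper_force: 0.0
wide_tab_pad [([442.0, 168.0, 27.0], 0.64), ([482.0, 220.0, 47.0], 0.19)]
wide_lid_hinge []
wide_lid_edge [([478.0, 220.0, 44.0], 0.86)]
```

View pics/w2.png

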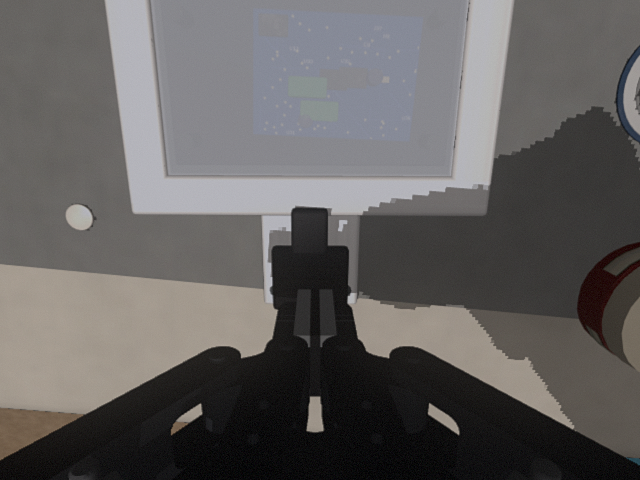

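The fingers sit straight above the pad (tip about (315,290), pad (310,275), lid edge at row 213). Pressing.

```bash
python3 -m jog '{"claw":[1,1,1,1,1,1,1,1],"delta_pos":[[-5,1,-12],[0,0,-12],[0,0,-5],[0,0,-3],[0,0,-3],[0,0,-2],[0,0,0],[0,0,0]],"rot":[[0,0,0],[0,0,0],[0,0,0],[0,0,0],[0,0,0],[0,0,0],[0,0,0],[0,0,0]]}'
```

```text
t: 5.25
position: [439.6, 169.5, 40.8]
tcp_rot: [3.136, 0.155, -0.004]
wrist_force: [-6.4, -2.5, 12.2]
width: 0.2
gripper_force: 6.8
```

```bash
python3 -m jog '{"claw":[1,1,1,1,1,1],"delta_pos":[[-1,0,10],[-3,0,20],[-10,0,30],[-10,0,40],[0,0,20],[0,0,0]],"rot":[[0,0,0],[0,0,0],[0,0,0],[0,0,0],[0,0,0],[0,0,0]]}'
python3 - <<'E'
from h import *
print(np.round(sense()['joint_positions'],2))
for c in ['wrist','scene']:
  p=snapshot(c);save(p,c+'3.png')
  for q in ['wide_lid_hinge','wide_lid_edge']:
    print(q,[(np.round(d['point']).tolist(),round(d['score'],2)) for d in mark_of(p,q)[:3]])
E
```

```text
t: 5.85
position: [419.3, 170.7, 163.9]
tcp_rot: [3.138, 0.155, 0.014]
wrist_force: [0.5, -0.4, -0.2]
width: -0.1
gripper_force: 0.0
[ 0.42 -0.01 -0.85  2.01 -0.01  1.13 -1.9 ]
wide_lid_hinge []
wide_lid_edge [([490.0, 218.0, 91.0], 0.93), ([421.0, 376.0, 2.0], 0.47)]
wide_lid_hinge [([602.0, 182.0, 44.0], 0.7)]
wide_lid_edge [([493.0, 218.0, 90.0], 0.74)]
```

View pics/wrist3.png

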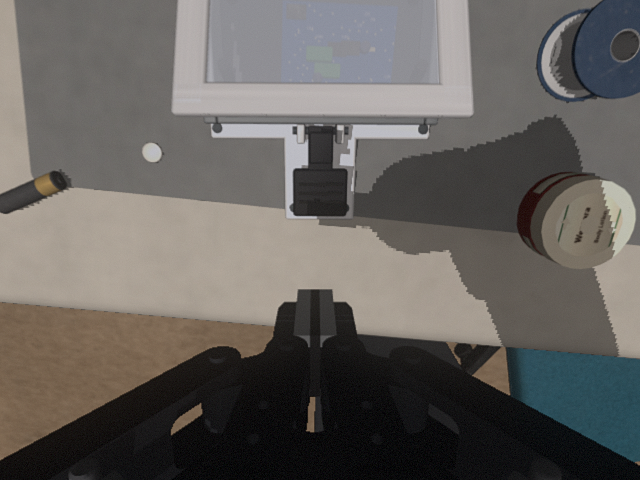

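Lid is ajar: its front edge is at row 110, the board is undisturbed, and the edge point is at about (492,218,91). Next I tilt the fingers forward and bring the tip in front of the edge at +y, below it.

```bash
python3 -m jog '{"claw":[1,1,1,1,1,1,1],"delta_pos":[[4,9,-5],[4,9,-10],[4,9,-15],[4,8,-15],[4,8,-16],[4,0,-15],[0,0,0]],"rot":[[0.012,-0.12,0],[0.012,-0.12,0],[0.012,-0.12,0],[0.012,-0.12,0],[0.012,-0.12,0],[0,0,0],[0,0,0]]}'
python3 - <<'E'
from h import *
from scipy.spatial.transform import Rotation as R
s=sense();print(np.round(s['joint_positions'],2))
z=R.from_rotvec(s['tcp_rot']).as_matrix();print(np.round(z,2),np.array(s['position'])+22*z[:,2])
E
```

```text
t: 6.85
position: [438.8, 210.6, 82.4]
tcp_rot: [-2.976, -0.147, -0.91]
wrist_force: [-0.4, -0.5, 0.1]
width: -0.4
gripper_force: 0.0
[ 0.59 -0.26 -1.22  2.42  0.23  0.32 -2.36]
[[ 0.83  0.1   0.56]
 [ 0.08 -1.    0.05]
 [ 0.56  0.   -0.83]] [451.03796285 211.74430952  64.16415002]
```

```bash
python3 -m jog '{"claw":[1,1,1,1,1,1,1,1,1],"delta_pos":[[12,2,2],[12,2,2],[10,2,0],[3,0,9],[3,0,9],[4,0,9],[5,1,8],[6,1,8],[6,1,7]],"rot":[[0,0,0],[0,0,0],[0,0,0],[0,0,0],[0,0,0],[0,0,0],[0,0,0],[0,0,0],[0,0,0]]}'
python3 - <<'E'
from h import *
s=sense();print(np.round(s['joint_positions'],2))
p=snapshot('scene');save(p,'s4.png')
f=p['frame'][200:380,130:400][:,:,::-1];cv2.imwrite('pics/s4.png',cv2.resize(f,None,fx=2.5,fy=2.5))
print([(np.round(d['point']).tolist(),round(d['score'],2)) for d in mark_of(p,'wide_lid_edge')[:3]])
E
```

```text
t: 7.75
position: [502.3, 221.3, 139.9]
tcp_rot: [-2.972, -0.146, -0.916]
wrist_force: [-0.5, -0.6, -0.7]
width: -0.1
gripper_force: 0.2
[ 0.56 -0.15 -1.12  2.26  0.32  0.44 -2.33]
[([522.0, 218.0, 134.0], 0.75), ([606.0, 182.0, 45.0], 0.7), ([564.0, -170.0, -0.0], 0.17)]
```

View pics/s4.png

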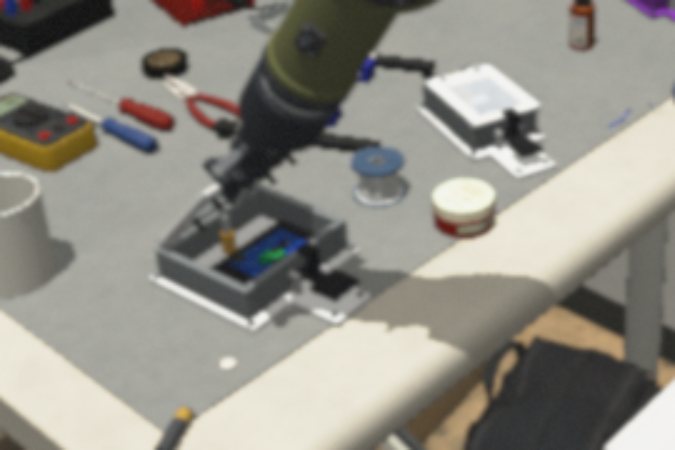

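The lid is up about 0.85 rad on the fingertip (at about (225,195) in the crop), the board is in its nest at (265,250), and reel, pot and narrow fixture are untouched. Carrying on over the top.

```bash
python3 -m jog '{"claw":[1,1,1,1,1,1,1,1,1,1,1,1],"delta_pos":[[9,1,7],[9,1,7],[10,1,6],[10,1,5],[11,1,4],[11,1,3],[11,1,2],[11,1,1],[11,1,0],[11,1,-1],[8,1,-1],[0,0,0]],"rot":[[0,0,0],[0,0,0],[0,0,0],[0,0,0],[0,0,0],[0,0,0],[0,0,0],[0,0,0],[0,0,0],[0,0,0],[0,0,0],[0,0,0]]}'
python3 - <<'E'
from h import *
p=snapshot('scene')
f=p['frame'][200:380,130:400][:,:,::-1];cv2.imwrite('pics/s5.png',cv2.resize(f,None,fx=2.5,fy=2.5))
print([(np.round(d['point']).tolist(),round(d['score'],2)) for d in mark_of(p,'wide_lid_edge')[:3]])
E
```

```text
t: 9.05
position: [615.5, 231.5, 172.4]
tcp_rot: [-2.971, -0.142, -0.915]
wrist_force: [-0.2, 0.0, 0.5]
width: -0.3
gripper_force: 0.0
[([644.0, 232.0, 159.0], 0.82)]
```

View pics/s5.png

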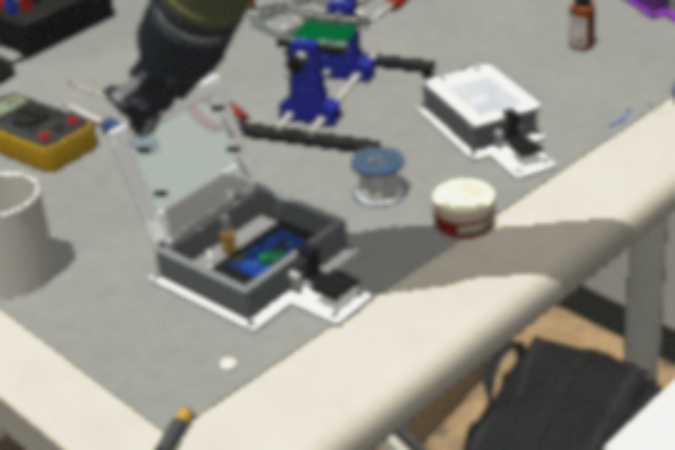

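The lid leans back at about 1.88 rad (edge at (644,232,159)) with no contact force, and the board is in its nest. Backing away and checking that it stays.

```bash
python3 -m jog '{"claw":[1,1,1,1,1,1,1,1,1,1,1,1],"delta_pos":[[-10,-1,3],[-25,-2,10],[-30,-3,20],[-30,-3,25],[-20,-2,25],[-10,0,20],[0,0,0],[0,0,0],[0,0,0],[0,0,0],[0,0,0],[0,0,0]],"rot":[[0,0,0],[0,0,0],[0,0,0],[0,0,0],[0,0,0],[0,0,0],[0,0,0],[0,0,0],[0,0,0],[0,0,0],[0,0,0],[0,0,0]]}'
python3 - <<'E'
from h import *
p=snapshot('scene')
f=p['frame'][200:380,130:400][:,:,::-1];cv2.imwrite('pics/s6.png',cv2.resize(f,None,fx=2.5,fy=2.5))
for q in ['wide_lid_edge','wide_tab_pad','board','spool','pot','cell']:print(q,[(np.round(d['point']).tolist(),round(d['score'],2)) for d in mark_of(p,q)[:1]])
E
```

```text
t: 10.35
position: [512.4, 218.1, 252.9]
tcp_rot: [-2.991, -0.142, -0.898]
wrist_force: [0.5, 0.7, 0.6]
width: -0.4
gripper_force: 0.0
wide_lid_edge [([644.0, 230.0, 160.0], 0.84)]
wide_tab_pad [([445.0, 173.0, 29.0], 0.69)]
board [([538.0, 169.0, 16.0], 0.51)]
spool [([548.0, 5.0, -2.0], 0.83)]
pot [([446.0, -7.0, 2.0], 0.97)]
cell [([422.0, 376.0, 1.0], 0.55)]
```

View pics/s6.png

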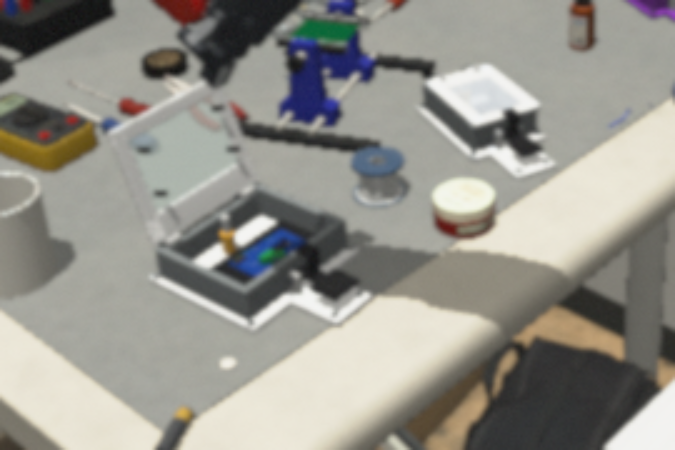

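The lid stays on its stop (around (180,150)), the tab is back up at (335,285), and the board, narrow fixture and bystanders are in place. Handing in.

```bash
python3 -c "
from rig import *
print(sign_off())"
```

```text
the job is handed in; nothing more can be done
None
```

The wide fixture is open and handed in: its lid stays leaning on its back stop (about 1.88 rad) and its tab has sprung back; the board, narrow fixture and nearby bystanders showed no movement in the last picture (hand-in returned no verdict).

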